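# Spice rack: unclip the salt shaker and snap the jars home

### The job

The salt shaker has been pushed into one of the clips of the spice rack, where a spice jar belongs. Pull it out of its clip and stand it upright on the dark chopping board with the pepper mill, and snap the two loose spice jars into the two free clips, pressing each one in from the front, so that all three jars stand upright on the rack's base board, fully home against the back of their clips. Leave the jar that is already in the rack, the pepper mill and the other things where they are, and knock nothing over.

Things in the scene. Friction and masses are not known exactly. Their poses are not given: they have to be found in the camera images.
- rack: wooden spice rack, fixed on the worktop: base board 76 x 280 mm (x, y), top 12 mm above the worktop; upright back board at its rear, 14 mm thick, up to 72 mm above the worktop, front face 20 mm to +x of the origin. Three clips in a row along y on it, 85 mm apart. Origin: centre of the underside; open front towards -x (to the robot, turned up to 0.22 rad), z up.
- clip_a: spring-steel clip on the rack, alike with clip_b and clip_c (which is left, middle or right changes). Origin: axis of a jar that is home, level with the base board's top: a jar is home when its origin is here. Open towards -x; back plate's face 20.4 mm to +x. Axes as the rack. Two sprung arms, 44 to 56 mm above the origin, wrap round the jar from the back and end in inward beads and flared lips.
- clip_b: same as clip_a, origin and axes alike. Beads 11 mm in front (-x) of the origin, 33 mm apart at rest, 1.3 mm inside a home jar's outline; the lips beyond flare to 53 mm apart, reaching 22 mm in front and 28 mm to either side of the origin. The arms do not let a jar in from above.
- clip_c: same as clip_a, origin and axes alike. A jar carried with its foot 3 to 5 mm above the base board and pressed in along +x from in front spreads the arms (3 to 8 N, falling away as it snaps in) and is then held against the back plate; pulled straight out along -x it comes free with a similar force. In the clip it can still be pushed down to the board with 1 to 3 N.
- jar_1: spice jar: round, straight-sided glass with a dark brown screw cap, 41 mm in diameter over its whole height of 105 mm (cap from 84 mm up), 0.11 kg (varies); origin at the centre of its underside, z up its axis. Starts loose on the worktop, to the right of the rack.
- jar_2: spice jar: round, straight-sided glass with a dark brown screw cap, 41 mm in diameter over its whole height of 105 mm (cap from 84 mm up), 0.11 kg (varies); origin at the centre of its underside, z up its axis. Starts loose on the worktop, to the right of the rack.
- jar_3: spice jar: round, straight-sided glass with a dark brown screw cap, 41 mm in diameter over its whole height of 105 mm (cap from 84 mm up), 0.11 kg (varies); origin at the centre of its underside, z up its axis. Already home in one of the clips; it stays there.
- salt_shaker: glass salt shaker with a grey domed top, 44 mm in diameter where it is widest (30 mm up), 90 mm high, narrowing above that to a 34 mm wide top (from 66 mm up: grip it there), 0.1 kg (varies); origin at the centre of its underside, z up its axis. Starts upright in one of the clips, standing on the rack's base board, held loosely behind the clip's beads.
- board: dark rectangular chopping board lying flat and fixed on the worktop to the left of the rack, 160 mm along its x, 240 mm along its y, 11 mm thick; origin at the centre of its underside. The pepper mill stands on the half towards its -y (the half farther from the robot); the half towards its +y is free.
- pepper_mill: turned wooden pepper mill, 58 mm in diameter, 170 mm high, standing on the far half of the board; origin at the centre of its underside. A bystander: leave it where it is.
- onion: onion, about 82 mm across and 94 mm high, behind the rack; origin at its underside. Leave alone.
- lemon: lemon, 71 x 53 x 51 mm, behind the rack to the right; origin at its underside. Leave alone.
- mug: cream mug, 82 mm in diameter with a handle, 94 mm high, at the right rear; origin at its underside. Leave alone.
Things that resemble listed ones, but are neither listed nor needed, are in the scene too. Leave any pink or purple look-alike of the jar_1 alone.

How it is judged:
At the end, for the whole second after the job is handed in: All three jars home, each in its own clip: axis within 4 mm of the clip's, foot within 6 mm of the base board, upright within 4 degrees, at rest. Shaker upright (4 degrees), at rest on the chopping board, axis 20 mm or more inside its edges. Pepper mill upright within 2 cm of its start (((horizontal distance between jar_1 and clip_a below 0.004 m and z of jar_1 in the frame of clip_a between -0.004 and 0.006 m) or (horizontal distance between jar_1 and clip_b below 0.004 m and z of jar_1 in the frame of clip_b between -0.004 and 0.006 m) or (horizontal distance between jar_1 and clip_c below 0.004 m and z of jar_1 in the frame of clip_c between -0.004 and 0.006 m)) and angle between each of jar_1, jar_2, jar_3, salt_shaker's own z axis and vertical below 0.07 rad and linear speed of each of jar_1, jar_2, jar_3, salt_shaker below 0.02 m/s and ((horizontal distance between jar_2 and clip_a below 0.004 m and z of jar_2 in the frame of clip_a between -0.004 and 0.006 m) or (horizontal distance between jar_2 and clip_b below 0.004 m and z of jar_2 in the frame of clip_b between -0.004 and 0.006 m) or (horizontal distance between jar_2 and clip_c below 0.004 m and z of jar_2 in the frame of clip_c between -0.004 and 0.006 m)) and ((horizontal distance between jar_3 and clip_a below 0.004 m and z of jar_3 in the frame of clip_a between -0.004 and 0.006 m) or (horizontal distance between jar_3 and clip_b below 0.004 m and z of jar_3 in the frame of clip_b between -0.004 and 0.006 m) or (horizontal distance between jar_3 and clip_c below 0.004 m and z of jar_3 in the frame of clip_c between -0.004 and 0.006 m)) and x of salt_shaker in the frame of board between -0.06 and 0.06 m and y of salt_shaker in the frame of board between -0.1 and 0.1 m and z of salt_shaker in the frame of board between 0.007 and 0.016 m and distance of pepper_mill from where it was at the start of the episode below 0.02 m and angle between pepper_mill's own z axis and vertical below 0.1 rad); the robot touches nothing.
It fails at once if a spice jar, the salt shaker or the pepper mill is tipped over (angle between any of jar_1, jar_2, jar_3, salt_shaker, pepper_mill's own z axis and vertical above 0.8 rad).
It fails at once if the pepper mill is pushed 3 cm or more from its place (distance of pepper_mill from where it was at the start of the episode above 0.03 m).
It fails at once if the spice jar that starts in the rack is taken out of it (distance of jar_3 from where it was at the start of the episode above 0.03 m).
It fails at once if the onion, the lemon or the mug is pushed 3 cm or more (distance of any of onion, lemon, mug from where it was at the start of the episode above 0.03 m).
It also fails if it takes over 67 s, if anything falls off the work surface, if the arm or the gripper's body presses on something with over 40 N, if the wrist force passes 120 N, or if a joint passes its speed limit or range.

### The arm

A 6-joint arm with a two-finger parallel gripper is mounted at the origin on a cart in front of the work surface, level with it; the furniture and walls round the work are solid. World frame = base frame: x ahead of the robot, y to its left, z up, the work surface at z = 0. Lengths are in m, angles in rad, forces in N, time in s.
With the tool pointing down it reaches from about 0.3 to 0.775 m from the base axis. Payload 14.6 kg.
Tool frame: the origin (TCP) lies where the fingers leave the gripper's body, on its centre line; the fingertips stand 73 mm ahead of it and the grasp point (between the pads) lies 54 mm ahead of it; z points along the fingers, y is the line along which they close (so a half turn about z gives the same grasp; the last joint's range is limited). The gripper opens to 85 mm and grips with 20 to 120 N. Pads are 22 mm wide; open, the fingers measure 114 mm over their backs; the gripper's body (76 mm by 85 mm) begins 54 mm behind the grasp point. The pads swing forward as they close: fully open they stand 13 mm farther back than shut.
Start: joints at [1.233, 0.3, 1.521, -0, 1.321, -0.067], TCP at [0.147, 0.53, 0.304] pointing down, gripper open.
Joint ranges: [-3.03, 3.03], [-0.79, 2.21], [0.23, 2.52], [-1.04, 4.18], [0, 3.07], [-2.55, 2.55]. Speed limits (rad/s): [2.22, 2.22, 2.57, 3.14, 3.14, 3.14].

### API

Orientations are given as a unit quaternion [x, y, z, w].
In Python, from rig import bot, optics gives the robot as it stands.
- The arm moves only by the tool jog_arm, never from a script. Its argument "steps" is a list of rows, each an object with "travel": the shift along the tool's x, y, z scaled (see below), a list of three; "dr": the turn, a rotation vector about the tool's x, y, z scaled (see below), a list of three. In form: [{"travel": [x, y, z], "dr": [wx, wy, wz]}, ...]. A call has 1 to 5 rows; each row shifts and turns the commanded pose from where the row before left it, along the tool's axes as they then stand; what a row does not reach is not made up. The controller multiplies each number of a shift by 0.025 m and each number of a turn by 90 degrees. A row lasts 1/10 s, in which the tool goes at most 50 mm and 8.59 degrees, less where a joint would pass 70% of its speed; a pose out of reach is approached as far as the arm can. A call with a number of a shift or a turn outside -1 to 1 is refused whole. A call with a gripper value outside its range is refused whole. "jaw" is the closure, from -1 (fully open) to 1 (shut), set as the call begins (left out, the last holds). The fingers move at their own pace and stop on an object; "newtons" is the grip in N (left out, the last holds). Time passes only in rows, so rows that do not move let the fingers close. It gives the time, the measured TCP pose, the force, the opening and the grip force at its end, in the units of the state.
- bot.get_state(): the state, without advancing time (a new reading comes with each control period).
- optics.capture(name): name is "scene" or "top" or "wrist"; returns the picture (480x640x3 uint8, red, green, blue); there is no depth.
- optics.get_calibration(name): a dict with "camera_matrix" (3x3 intrinsics, pixels), "world_from_camera" (4x4, takes a point from camera to world coordinates). Camera axes: x right, y down, z forward; pixel columns grow to the right and rows downward; lengths in m; the calibration is good to about 2 mm. A picture is of the moment at which its call begins: read the wrist's pose just before it. get_calibration takes no time and is no camera call; for the wrist camera it gives the pose at the moment of the call.
- bot.hand_in(): hands the job in; it is judged then, once.
The state is a dict: "t": time; "joints": joint angles; "joint_vel": joint speeds; "joint_torque": joint torques, N m; "tool_pos": TCP position; "tool_rot": TCP orientation; "ft_force": force on the tool from outside, world axes, zero at the start; "moment": the same for the moment, N m; "opening": opening from 0.0 (shut) to 1.0 (fully open); "gripper_force": force on a finger pad.
Only numpy, scipy, OpenCV 4.12 (cv2) and the standard library are available. Lean on these libraries where they do the work, as an engineer would, in place of code of your own. Each camera call takes 0.05 s, during which the arm holds its last target. There are 200 camera calls.

## Working session

There is one attempt and no reset: what is moved stays moved. The work goes in short steps, Python scripts to look and compute and a tool call to move; the robot and the scene stay as the last step left them, time stands still between calls to the robot, and variables do not carry over. Pictures are saved under pics/ and viewed, at most 10 in all, crops included, and the job is handed in when it is done.

Besides the shell and the picture viewer there is one more tool, called after "Emit:" as name(argument=value, ...), one argument or row to a line, values as JSON. jog_arm: Moves the arm, as the interface text tells. Its arguments: {"type":"object","properties":{"steps":{"type":"array"},"jaw":{"type":"number"},"newtons":{"type":"number"}},"required":["steps"]}

```bash
mkdir -p pics; ls; python3 - <<'E'
from rig import bot, optics
import cv2,numpy as np
for n in ("scene","top"):
    im=optics.capture(n); cv2.imwrite(f"pics/{n}0.png",im[:,:,::-1])
    c=optics.get_calibration(n); print(n,np.round(c["camera_matrix"],1).tolist(),np.round(c["world_from_camera"],3).tolist())
s=bot.get_state(); print({k:np.round(v,3).tolist() for k,v in s.items()})
c=optics.get_calibration("wrist");print(np.round(c["world_from_camera"],3).tolist())
E
```

```text
pics
scene [[589.8, 0.0, 320.7], [0.0, 589.8, 247.6], [0.0, 0.0, 1.0]] [[0.572, -0.337, 0.748, -0.551], [-0.82, -0.234, 0.523, -0.787], [-0.001, -0.912, -0.41, 0.631], [0.0, 0.0, 0.0, 1.0]]
top [[541.3, 0.0, 318.7], [0.0, 541.3, 249.1], [0.0, 0.0, 1.0]] [[0.059, -0.976, 0.207, 0.263], [-0.998, -0.057, 0.015, -0.055], [-0.003, -0.208, -0.978, 1.315], [0.0, 0.0, 0.0, 1.0]]
{'t': 0.1, 'joints': [1.233, 0.3, 1.522, -0.0, 1.321, -0.067], 'joint_vel': [-0.001, -0.0, -0.002, 0.0, 0.001, 0.0], 'joint_torque': [0.002, -54.437, -36.238, 0.0, 0.003, -0.0], 'tool_pos': [0.147, 0.53, 0.303], 'tool_rot': [0.135, 0.991, -0.001, -0.0], 'ft_force': [0.604, -0.06, -0.262], 'moment': [0.025, -0.003, -0.02], 'gripper_force': 0.0, 'opening': 1.003}
[[0.269, 0.93, 0.249, 0.084], [0.963, -0.259, -0.071, 0.547], [-0.001, 0.259, -0.966, 0.373], [0.0, 0.0, 0.0, 1.0]]
```

View pics/scene0.png

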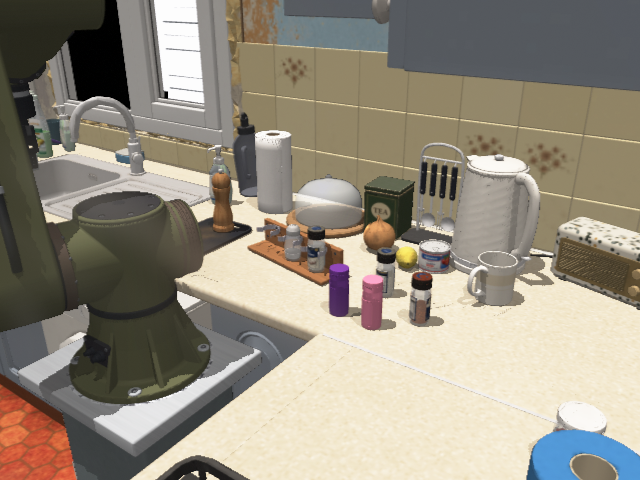

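View pics/top0.png

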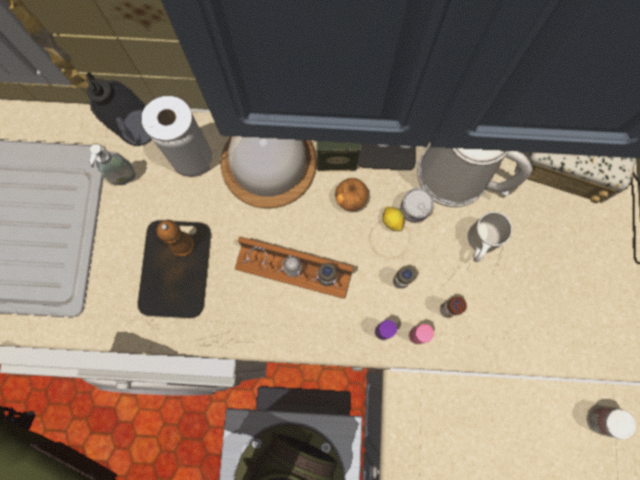

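```bash
python3 - <<'E'
import cv2,numpy as np
a=cv2.imread("pics/scene0.png")[210:335,240:450]; b=cv2.imread("pics/top0.png")[225:355,225:475]
a=cv2.resize(a,(800,476),interpolation=cv2.INTER_CUBIC)[:, :]; b=cv2.resize(b,(800,416),interpolation=cv2.INTER_CUBIC)
a=cv2.resize(a,(571,340));b=cv2.resize(b,(500,260))
o=np.zeros((600,571,3),np.uint8);o[:340]=a;o[340:,:500]=b
cv2.imwrite("pics/crop0.png",o)
E
```

```text
(no output)
```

View pics/crop0.png

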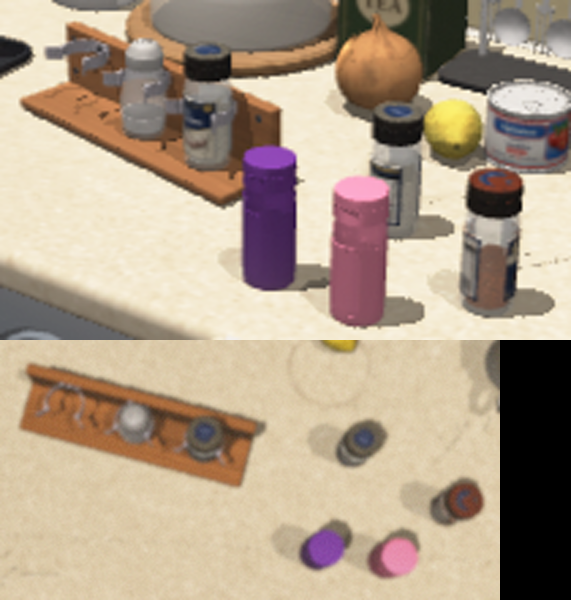

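Candidates in the top view are the glass jars at (404,277) and (456,305), purple (388,330), pink (423,333) and a white-capped bottle (612,420). The crop shows glass bodies and dark caps on the first two, so those are jar_1 and jar_2. The left clip is empty, the shaker is in the middle clip (292,266), and jar_3 is in the right clip (328,272). Next I measure positions.

```bash
cat > h.py <<'E'
import cv2,numpy as np
from rig import bot,optics
def ray(n,px,z,cal=None):
    c=cal or optics.get_calibration(n);K=np.array(c["camera_matrix"]);T=np.array(c["world_from_camera"])
    p=np.atleast_2d(np.array(px,float)); d=np.c_[p,np.ones(len(p))]@np.linalg.inv(K).T@T[:3,:3].T
    o=T[:3,3]; return (o+d*((z-o[2])/d[:,2])[:,None])[:,:2]
def blobs(mask,amin=20):
    cs,_=cv2.findContours(mask,cv2.RETR_EXTERNAL,cv2.CHAIN_APPROX_NONE)
    return [c for c in cs if cv2.contourArea(c)>=amin]
E
python3 - <<'E'
from h import *
T=cv2.imread("pics/top0.png");S=cv2.imread("pics/scene0.png")
hsv=cv2.cvtColor(T,cv2.COLOR_BGR2HSV);hs=cv2.cvtColor(S,cv2.COLOR_BGR2HSV)
# caps: dark blobs
for n,h,boxes in(("top",hsv,[(312,255,345,290),(392,262,417,292),(440,290,470,322)]),("scene",hs,[(304,224,330,248),(373,245,400,270),(408,270,436,300)])):
  for b in boxes:
    sub=h[b[1]:b[3],b[0]:b[2]]; m=((sub[:,:,2]<100)|((sub[:,:,1]>110)&(sub[:,:,2]<140))).astype(np.uint8)*255
    c=max(blobs(m,5),key=cv2.contourArea); x,y,w,hh=cv2.boundingRect(c); e=cv2.fitEllipse(c) if len(c)>5 else None
    ctr=np.array([x+(w-1)/2+b[0],y+(hh-1)/2+b[1]])
    print(n,(x+b[0],y+b[1],w,hh),np.round(ray(n,ctr,.0945 if n=="top" else .0945),4), "in rack",np.round(ray(n,ctr,.1065),4))
# rack
m=cv2.inRange(hsv,(3,110,60),(16,255,255));c=[k for k in blobs(m,300) if 225<cv2.boundingRect(k)[0]<260 and cv2.boundingRect(k)[1]<300 and cv2.boundingRect(k)[1]>220]
for k in c:
    hull=cv2.approxPolyDP(cv2.convexHull(k),2,True)[:,0]; print("rack hull",hull.tolist(),np.round(ray("top",hull,.012),4).tolist(),np.round(ray("top",hull,.072),4).tolist())
    w=ray("top",k[:,0],.012); lo=[]
    for x in range(242,345,2):
        col=k[k[:,0,0]==x][:,0]; 
        if len(col): lo.append(col[col[:,1].argmax()])
    w=ray("top",np.array(lo)+[0,.5],.012); p=np.polyfit(w[:,1],w[:,0],1); print("front edge slope",p,np.std(w[:,0]-np.polyval(p,w[:,1])))
# board
m=cv2.inRange(hsv,(0,0,0),(180,255,75));m[:, :130]=0
for k in blobs(m,2000):
    x,y,w,hh=cv2.boundingRect(k)
    if x<160 and 200<y<260: 
        r=cv2.minAreaRect(ray("top",k[:,0],.011).astype(np.float32)); print("board",r)
# shaker top
sub=hsv[254:280,278:306]; print(sub[:,:,1][::3,::3])
E
```

```text
top (312, 260, 33, 27) [[ 0.4675 -0.0607]] in rack [[ 0.4655 -0.0607]]
top (396, 268, 17, 16) [[ 0.4719 -0.2341]] in rack [[ 0.4699 -0.2323]]
top (447, 297, 19, 17) [[ 0.4115 -0.3528]] in rack [[ 0.4101 -0.3499]]
scene (304, 228, 26, 18) [[ 0.4734 -0.0594]] in rack [[ 0.4505 -0.0757]]
scene (373, 245, 27, 23) [[ 0.4715 -0.2438]] in rack [[ 0.4486 -0.256 ]]
scene (412, 272, 20, 19) [[ 0.4092 -0.3582]] in rack [[ 0.3877 -0.3678]]
rack hull [[238, 239], [242, 237], [352, 266], [344, 297], [236, 269]] [[0.5533, 0.1657], [0.5589, 0.1563], [0.5021, -0.1187], [0.425, -0.1029], [0.4781, 0.1638]] [[0.5399, 0.1556], [0.5453, 0.1466], [0.4911, -0.1158], [0.4176, -0.1007], [0.4682, 0.1538]]
front edge slope [0.20734842 0.44372666] 0.0007291763827206706
board ((0.47192519903182983, 0.31439533829689026), (0.2331860512495041, 0.15672200918197632), 0.21290069818496704)
[[149 135 139 163 139 166 167 164 159 149]
 [159 154 135  63  26  47  93 141 157 157]
 [163 166  79  22  25  24  26  43 128 139]
 [155 143  78  20  24  22  23  44 110 142]
 [161 108  63  26  17  19  22  33 100 138]
 [137  69  46  25  33  23  27  31 113 150]
 [125 148 126  32  29  37  17  26 141 158]
 [165 166 166 106  47  35  63  83 160 148]
 [157 168 167 168 166 161 166 157 162 162]]
```

Emit:
jog_arm(
  steps=[
    {"travel": [-0.924,-0.796,0],"dr": [0,0,0]},
    {"travel": [-0.924,-0.796,0],"dr": [0,0,0]},
    {"travel": [-0.924,-0.796,0],"dr": [0,0,0]},
    {"travel": [-0.924,-0.796,0],"dr": [0,0,0]},
    {"travel": [-0.924,-0.796,0],"dr": [0,0,0]},
  ],
  jaw=-1,
)

```text
t: 0.6
tool_pos: [0.2322, 0.402, 0.3036]
tool_rot: [0.135, 0.991, -0.0, -0.0]
ft_force: [0.1, 0.3, 0.5]
opening: 1.003
gripper_force: 0.0
```

Emit:
jog_arm(
  steps=[
    {"travel": [-0.924,-0.796,0],"dr": [0,0,0]},
    {"travel": [-0.924,-0.796,0],"dr": [0,0,0]},
    {"travel": [-0.924,-0.796,0],"dr": [0,0,0]},
    {"travel": [-0.924,-0.796,0],"dr": [0,0,0]},
    {"travel": [-0.924,-0.796,0],"dr": [0,0,0]},
  ],
)

```text
t: 1.1
tool_pos: [0.3169, 0.2753, 0.3037]
tool_rot: [0.135, 0.991, -0.0, -0.0]
ft_force: [-0.5, 0.1, -0.4]
opening: 0.998
gripper_force: 0.0
```

Emit:
jog_arm(
  steps=[
    {"travel": [-0.924,-0.796,0],"dr": [0,0,0]},
    {"travel": [-0.924,-0.796,0],"dr": [0,0,0]},
    {"travel": [-0.924,-0.796,0],"dr": [0,0,0]},
    {"travel": [-0.924,-0.796,0],"dr": [0,0,0]},
    {"travel": [-0.924,-0.796,0],"dr": [0,0,0]},
  ],
)

```text
t: 1.6
tool_pos: [0.4016, 0.1485, 0.3038]
tool_rot: [0.135, 0.991, -0.0, -0.0]
ft_force: [0.4, 0.5, -0.2]
opening: 0.998
gripper_force: 0.0
```

Emit:
jog_arm(
  steps=[
    {"travel": [-0.924,-0.796,0],"dr": [0,0,0]},
    {"travel": [-0.924,-0.796,0],"dr": [0,0,0]},
    {"travel": [-0.924,-0.796,0],"dr": [0,0,0]},
    {"travel": [-0.924,-0.796,0],"dr": [0,0,-0.042]},
    {"travel": [0,0,0],"dr": [0,0,0]},
  ],
)

```text
t: 2.1
tool_pos: [0.47, 0.046, 0.3034]
tool_rot: [0.103, 0.995, -0.0, -0.0]
ft_force: [0.2, 1.6, 0.9]
opening: 1.001
gripper_force: 0.0
```

```bash
python3 - <<'E'
from h import *
s=bot.get_state();print(s["t"],np.round(s["tool_pos"],4),np.round(s["tool_rot"],4))
c=optics.get_calibration("wrist");im=optics.capture("wrist");cv2.imwrite("pics/w1.png",im[:,:,::-1])
np.savez("w1.npz",**{k:np.array(v) for k,v in c.items()});print(np.round(c["world_from_camera"],3).tolist())
E
```

```text
2.1 [0.47   0.046  0.3034] [ 1.025e-01  9.947e-01 -2.000e-04 -3.000e-04]
[[0.206, 0.945, 0.253, 0.406], [0.979, -0.198, -0.054, 0.059], [-0.001, 0.258, -0.966, 0.373], [0.0, 0.0, 0.0, 1.0]]
```

View pics/w1.png

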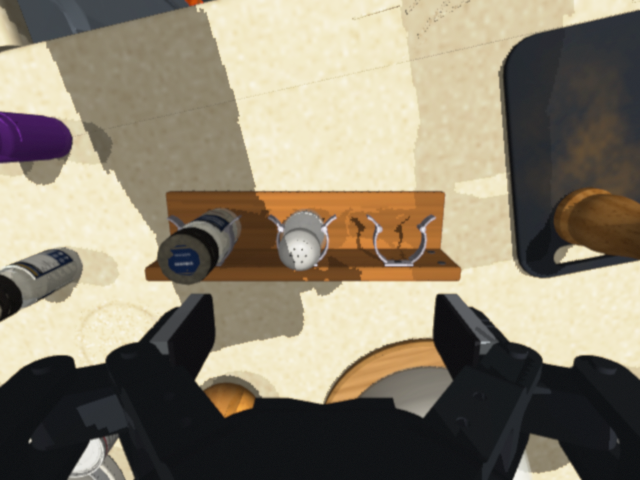

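Wrist view: jar_3's cap label is at (183,260), the shaker dome at (300,248), and the empty clip's lips at (367,218) and (435,218) with its back plate at (398,263). The rack's front corners are at (167,192) and (444,192).

```bash
python3 - <<'E'
from h import *
z=np.load("w1.npz");cal=dict(z);im=cv2.imread("pics/w1.png");hsv=cv2.cvtColor(im,cv2.COLOR_BGR2HSV)
R=lambda p,h:ray("wrist",p,h,cal)
# wood mask edges
m=cv2.inRange(hsv,(5,130,60),(18,255,255))
top=[];bot_=[]
for x in range(180,440,4):
    ys=np.where(m[180:300,x])[0]
    if len(ys): top.append((x,ys[0]+180-.5)); bot_.append((x,ys[-1]+180+.5))
w=R(top,.012);p=np.polyfit(w[:,1],w[:,0],1);print("front",p,np.std(w[:,0]-np.polyval(p,w[:,1])), "yaw",-np.arctan(p[0]))
w=R(bot_,.072);p2=np.polyfit(w[:,1],w[:,0],1);print("back top rear edge",p2)
xs=np.where(m[200]>0)[0];print("row200",xs.min(),xs.max());E1=R([(xs[xs>140].min()-.5,200),(xs[xs<470].max()+.5,200)],.012);print(E1,np.linalg.norm(E1[0]-E1[1]))
xs=np.where(m[273]>0)[0];xs=xs[(xs>130)&(xs<475)];print("row273",xs.min(),xs.max());E2=R([(xs.min()-.5,273),(xs.max()+.5,273)],.072);print(E2,np.linalg.norm(E2[0]-E2[1]))
# blue label
b=cv2.inRange(hsv,(100,90,50),(130,255,255));b[:, :160]=0;b[:,215:]=0;b[:235]=0;b[285:]=0
M=cv2.moments(b,True);print("label",M["m10"]/M["m00"],M["m01"]/M["m00"],R([(M["m10"]/M["m00"],M["m01"]/M["m00"])],.117))
# shaker: grey low-saturation bright blob
g=cv2.inRange(hsv,(0,0,90),(180,45,255));g[:, :270]=0;g[:,335:]=0;g[:205]=0;g[280:]=0
for k in blobs(g,50): print("shk",cv2.boundingRect(k))
g2=g.copy();g2[:235]=0;xs=[(y,np.where(g2[y])[0].min(),np.where(g2[y])[0].max()) for y in range(236,276,3) if g2[y].any()];print(xs)
print("lips", R([(367,218),(435,218),(398,264)],.068))
E
```

```text
front [0.2099221 0.4430589] 4.984128139750234e-17 yaw -0.2069175791625709
back top rear edge [0.32275951 0.50693288]
row200 167 633
[[ 0.42953026 -0.10562831]
 [ 0.48610395  0.16389421]] 0.27539602614410963
row273 146 459
[[ 0.48324868 -0.11637667]
 [ 0.53959825  0.1522967 ]] 0.27451895104451224
label 183.80223880597015 260.2910447761194 [[ 0.46797093 -0.05919123]]
shk (270, 211, 65, 59)
[(236, np.int64(277), np.int64(327)), (239, np.int64(277), np.int64(327)), (242, np.int64(277), np.int64(327)), (245, np.int64(277), np.int64(327)), (248, np.int64(278), np.int64(327)), (251, np.int64(279), np.int64(326)), (254, np.int64(279), np.int64(324)), (257, np.int64(280), np.int64(322)), (260, np.int64(282), np.int64(319)), (263, np.int64(284), np.int64(316)), (266, np.int64(288), np.int64(311)), (269, np.int64(296), np.int64(305))]
lips [[0.47562233 0.08209464]
 [0.48749913 0.13868776]
 [0.52188049 0.1015373 ]]
```

```bash
cat >> h.py <<'E'
from scipy.spatial.transform import Rotation as Ro
def go(p,yaw=None):
    s=bot.get_state();R=Ro.from_quat(s["tool_rot"]);d=R.inv().apply(np.array(p)-s["tool_pos"])/.025
    Y=R.as_matrix()[:,1];a=np.degrees(np.arctan2(Y[1],Y[0]))
    print("t",round(s["t"],2),"pos",np.round(s["tool_pos"],4),"rot",np.round(R.as_quat(),4),"units",np.round(d,3),"y-angle",round(a,2),"F",np.round(s["ft_force"],1),"op",round(s["opening"],3))
E
python3 - <<'E'
from h import *
cal=dict(np.load("w1.npz"));print(ray("wrist",[(301.5,246)],.095,cal),ray("wrist",[(300.5,269.5)],.095,cal),np.round(cal["camera_matrix"],1))
go([.4853,.0233,.146])
E
```

```text
[[0.48104726 0.02538682]] [[0.50009828 0.02024797]] [[365.3   0.  323.6]
 [  0.  365.3 238.2]
 [  0.    0.    1. ]]
t 2.15 pos [0.4692 0.0472 0.3034] rot [ 1.033e-01  9.946e-01 -1.000e-04 -5.000e-04] units [-0.833 -0.802  6.294] y-angle 78.14 F [ 0.6  0.1 -0.6] op 1.001
```

Emit:
jog_arm(
  steps=[
    {"travel": [-0.4,-0.4,0.8],"dr": [0,0,0]},
    {"travel": [-0.38,-0.4,0.9],"dr": [0,0,0]},
    {"travel": [0,0,0.9],"dr": [0,0,0]},
    {"travel": [0,0,0.9],"dr": [0,0,0]},
    {"travel": [0,0,0],"dr": [0,0,0]},
  ],
  jaw=-0.4,
)

```text
t: 2.65
tool_pos: [0.4826, 0.0254, 0.214]
tool_rot: [0.102, 0.995, -0.0, -0.003]
ft_force: [0.6, 0.6, 0.8]
opening: 0.701
gripper_force: 0.0
```

```bash
python3 -c "
from h import *
im=optics.capture('wrist');cv2.imwrite('pics/w2.png',im[:,:,::-1])
go([.484,.0235,.146])"
```

```text
t 2.7 pos [0.4833 0.0253 0.2158] rot [ 1.022e-01  9.948e-01 -1.000e-04 -1.200e-03] units [-0.049 -0.065  2.793] y-angle 78.27 F [-0.3  0.3  0.3] op 0.702
```

View pics/w2.png

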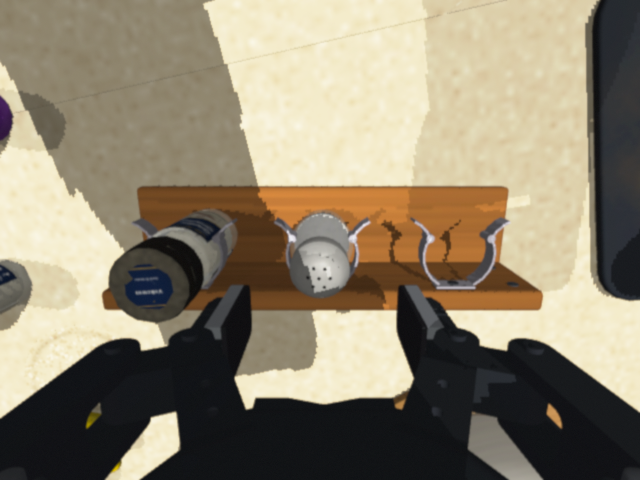

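The shaker dome (320,262) is centred between the fingers, so I descend and grip.

Emit:
jog_arm(
  steps=[
    {"travel": [-0.05,-0.06,0.8],"dr": [0,0,0]},
    {"travel": [0,0,0.8],"dr": [0,0,0]},
    {"travel": [0,0,0.7],"dr": [0,0,0]},
    {"travel": [0,0,0.49],"dr": [0,0,0]},
    {"travel": [0,0,0],"dr": [0,0,0]},
  ],
)

```text
t: 3.2
tool_pos: [0.4846, 0.0232, 0.1464]
tool_rot: [0.102, 0.995, -0.0, -0.001]
ft_force: [0.2, 1.1, 0.5]
opening: 0.701
gripper_force: 0.0
```

Emit:
jog_arm(
  steps=[
    {"travel": [0,0,0],"dr": [0,0,0]},
    {"travel": [0,0,0],"dr": [0,0,0]},
    {"travel": [0,0,0],"dr": [0,0,0]},
    {"travel": [0,0,0],"dr": [0,0,0]},
    {"travel": [0,0,0],"dr": [0,0,0]},
  ],
  jaw=1,
  newtons=50,
)

```text
t: 3.7
tool_pos: [0.4855, 0.023, 0.148]
tool_rot: [0.102, 0.995, 0.0, 0.001]
ft_force: [-0.6, 0.6, 7.3]
opening: 0.368
gripper_force: 49.5
```

Opening is 31 mm, under the 34 mm cap width, and Fz is +7 N: the pads sit on the dome. I'll regrip 8 mm lower.

Emit:
jog_arm(
  steps=[
    {"travel": [0,0,0],"dr": [0,0,0]},
    {"travel": [0,0,0],"dr": [0,0,0]},
    {"travel": [0,0,0.12],"dr": [0,0,0]},
    {"travel": [0,0,0.2],"dr": [0,0,0]},
    {"travel": [0,0,0],"dr": [0,0,0]},
  ],
  jaw=-0.1,
)

```text
t: 4.2
tool_pos: [0.4845, 0.0229, 0.1378]
tool_rot: [0.102, 0.995, -0.0, -0.001]
ft_force: [-0.6, 0.2, -0.3]
opening: 0.548
gripper_force: 0.0
```

Emit:
jog_arm(
  steps=[
    {"travel": [0,0,0],"dr": [0,0,0]},
    {"travel": [0,0,0],"dr": [0,0,0]},
    {"travel": [0,0,0],"dr": [0,0,0]},
    {"travel": [0,0,0],"dr": [0,0,0]},
  ],
  jaw=1,
  newtons=50,
)

```text
t: 4.6
tool_pos: [0.4852, 0.0227, 0.1398]
tool_rot: [0.102, 0.995, -0.0, 0.001]
ft_force: [-5.2, -3.0, 15.9]
opening: 0.375
gripper_force: 58.6
```

```bash
python3 -c "
from h import *
go([.424,.0358,.143])"
```

```text
t 4.6 pos [0.4852 0.0227 0.1398] rot [ 1.023e-01  9.948e-01 -2.000e-04  6.000e-04] units [ 2.503  0.016 -0.133] y-angle 78.26 F [-5.2 -3.  15.9] op 0.375
```

Emit:
jog_arm(
  steps=[
    {"travel": [0,0,-0.1],"dr": [0,0,0]},
    {"travel": [0,0,-0.1],"dr": [0,0,0]},
    {"travel": [0.2,0,0],"dr": [0,0,0]},
    {"travel": [0.3,0,0],"dr": [0,0,0]},
    {"travel": [0.3,0,0],"dr": [0,0,0]},
  ],
)

```text
t: 5.1
tool_pos: [0.4645, 0.0271, 0.1434]
tool_rot: [0.102, 0.995, -0.0, -0.0]
ft_force: [0.0, 0.6, -1.9]
opening: 0.372
gripper_force: 50.3
```

Emit:
jog_arm(
  steps=[
    {"travel": [0.4,0,0],"dr": [0,0,0]},
    {"travel": [0.5,0,0],"dr": [0,0,0]},
    {"travel": [0.6,0,0],"dr": [0,0,0]},
    {"travel": [0.6,0,0],"dr": [0,0,0]},
    {"travel": [0,0,0],"dr": [0,0,0]},
  ],
)

```text
t: 5.6
tool_pos: [0.412, 0.0381, 0.1434]
tool_rot: [0.102, 0.995, -0.0, -0.001]
ft_force: [0.7, 0.1, -1.4]
opening: 0.376
gripper_force: 50.3
```

```bash
python3 -c "
from h import *
im=optics.capture('scene');cv2.imwrite('pics/s2.png',cv2.resize(im[180:340,200:440,::-1],(780,520)))
go([.415,.314,.2])"
```

```text
t 5.65 pos [0.4132 0.0379 0.1437] rot [ 1.020e-01  9.948e-01 -0.000e+00 -1.000e-04] units [ 2.171 10.83  -2.252] y-angle 78.29 F [ 0.1  0.3 -2.1] op 0.373
```

View pics/s2.png

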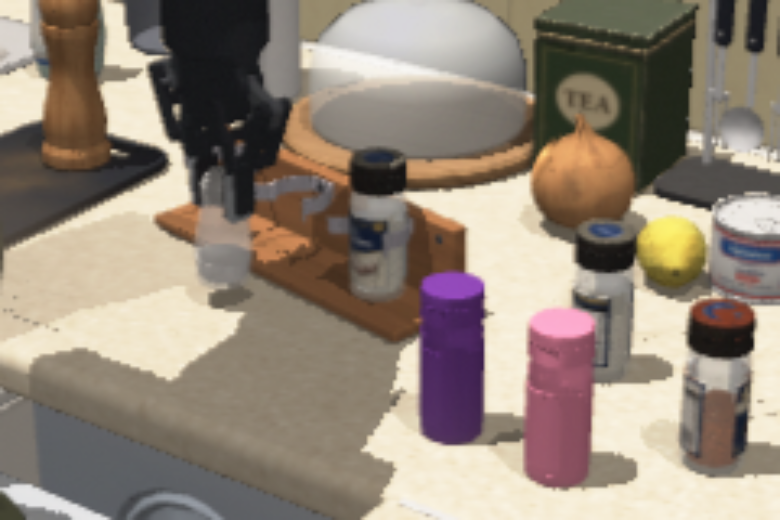

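The shaker is clear of the clip, hanging upright at (222,240) in the crop. Carrying it to the board now.

Emit:
jog_arm(
  steps=[
    {"travel": [0.2,0.2,-0.8],"dr": [0,0,0]},
    {"travel": [0.2,0.7,-0.8],"dr": [0,0,0]},
    {"travel": [0.2,0.9,0],"dr": [0,0,0]},
    {"travel": [0.2,0.99,0],"dr": [0,0,0]},
    {"travel": [0.2,1,0],"dr": [0,0,0]},
  ],
)

```text
t: 6.15
tool_pos: [0.409, 0.1365, 0.1839]
tool_rot: [0.102, 0.995, 0.0, 0.0]
ft_force: [0.8, -0.6, -2.4]
opening: 0.378
gripper_force: 50.3
```

Emit:
jog_arm(
  steps=[
    {"travel": [0.2,1,0],"dr": [0,0,0]},
    {"travel": [0.2,1,0],"dr": [0,0,0]},
    {"travel": [0.2,1,0],"dr": [0,0,0]},
    {"travel": [0.2,1,0],"dr": [0,0,0]},
    {"travel": [0.2,1,0],"dr": [0,0,0]},
  ],
)

```text
t: 6.65
tool_pos: [0.4098, 0.2642, 0.1836]
tool_rot: [0.102, 0.995, 0.0, 0.0]
ft_force: [0.0, -1.1, -0.8]
opening: 0.373
gripper_force: 50.3
```

Emit:
jog_arm(
  steps=[
    {"travel": [0.2,1,0],"dr": [0,0,0]},
    {"travel": [0.17,0.7,0],"dr": [0,0,0]},
    {"travel": [0,0.3,0.4],"dr": [0,0,0]},
    {"travel": [0,0,0.6],"dr": [0,0,0]},
    {"travel": [0,0,0.4],"dr": [0,0,0]},
  ],
)

```text
t: 7.15
tool_pos: [0.4106, 0.3134, 0.1469]
tool_rot: [0.102, 0.995, -0.001, -0.001]
ft_force: [-0.8, -0.4, -1.7]
opening: 0.377
gripper_force: 50.3
```

```bash
python3 -c "
from h import *
go([.410,.314,.139])"
```

```text
t 7.15 pos [0.4106 0.3134 0.1469] rot [ 1.022e-01  9.948e-01 -6.000e-04 -6.000e-04] units [0.029 0.019 0.317] y-angle 78.26 F [-0.8 -0.4 -1.7] op 0.377
```

Emit:
jog_arm(
  steps=[
    {"travel": [0,0,0.15],"dr": [0,0,0]},
    {"travel": [0,0,0.08],"dr": [0,0,0]},
    {"travel": [0,0,0.06],"dr": [0,0,0]},
    {"travel": [0,0,0],"dr": [0,0,0]},
    {"travel": [0,0,0],"dr": [0,0,0]},
  ],
)

```text
t: 7.65
tool_pos: [0.4108, 0.3139, 0.1418]
tool_rot: [0.102, 0.995, 0.0, 0.0]
ft_force: [0.9, -0.1, -1.4]
opening: 0.377
gripper_force: 50.3
```

Emit:
jog_arm(
  steps=[
    {"travel": [0,0,0.06],"dr": [0,0,0]},
    {"travel": [0,0,0.04],"dr": [0,0,0]},
    {"travel": [0,0,0],"dr": [0,0,0]},
  ],
)

```text
t: 7.95
tool_pos: [0.4106, 0.3138, 0.1388]
tool_rot: [0.102, 0.995, -0.0, -0.0]
ft_force: [1.1, -0.3, -1.7]
opening: 0.374
gripper_force: 50.3
```

Emit:
jog_arm(
  steps=[
    {"travel": [0,0,0.05],"dr": [0,0,0]},
    {"travel": [0,0,0],"dr": [0,0,0]},
  ],
)

```text
t: 8.15
tool_pos: [0.4109, 0.314, 0.1385]
tool_rot: [0.102, 0.995, 0.0, 0.0]
ft_force: [-3.8, -2.7, 10.7]
opening: 0.373
gripper_force: 51.6
```

Emit:
jog_arm(
  steps=[
    {"travel": [0,0,0.04],"dr": [0,0,0]},
    {"travel": [0,0,0],"dr": [0,0,0]},
  ],
)

```text
t: 8.35
tool_pos: [0.4112, 0.314, 0.1385]
tool_rot: [0.102, 0.995, 0.0, 0.001]
ft_force: [-6.2, -4.8, 21.7]
opening: 0.373
gripper_force: 53.0
```

Emit:
jog_arm(
  steps=[
    {"travel": [0,0,0.04],"dr": [0,0,0]},
    {"travel": [0,0,0],"dr": [0,0,0]},
  ],
)

```text
t: 8.55
tool_pos: [0.4114, 0.3141, 0.1384]
tool_rot: [0.102, 0.995, 0.001, 0.001]
ft_force: [-8.8, -7.6, 32.7]
opening: 0.37
gripper_force: 54.4
```

Contact felt at TCP z = 0.1385. I relax, release and lift, then go over to the jars.

Emit:
jog_arm(
  steps=[
    {"travel": [0,0,-0.12],"dr": [0,0,0]},
    {"travel": [0,0,0],"dr": [0,0,0]},
  ],
)

```text
t: 8.75
tool_pos: [0.4108, 0.3139, 0.139]
tool_rot: [0.102, 0.995, 0.0, 0.0]
ft_force: [-0.8, 0.1, -1.1]
opening: 0.378
gripper_force: 50.4
```

Emit:
jog_arm(
  steps=[
    {"travel": [0,0,0],"dr": [0,0,0]},
    {"travel": [0,0,0],"dr": [0,0,0]},
    {"travel": [0,0,-0.4],"dr": [0,0,0]},
    {"travel": [0,0,-0.9],"dr": [0,0,0]},
    {"travel": [0,0,-1],"dr": [0,0,0]},
  ],
  jaw=-0.5,
)

```text
t: 9.25
tool_pos: [0.4105, 0.3138, 0.197]
tool_rot: [0.102, 0.995, -0.0, -0.0]
ft_force: [0.0, -0.1, 0.8]
opening: 0.753
gripper_force: 0.0
```

Emit:
jog_arm(
  steps=[
    {"travel": [0,0,-1],"dr": [0,0,0]},
    {"travel": [0,-0.5,-1],"dr": [0,0,0]},
    {"travel": [-0.286,-0.99,-1],"dr": [0,0,0]},
    {"travel": [-0.286,-0.99,-0.8],"dr": [0,0,0]},
    {"travel": [-0.286,-0.99,0],"dr": [0,0,0]},
  ],
)

```text
t: 9.75
tool_pos: [0.4145, 0.2239, 0.2944]
tool_rot: [0.102, 0.995, 0.001, 0.002]
ft_force: [-0.0, 0.2, 0.4]
opening: 0.747
gripper_force: 0.0
```

Emit:
jog_arm(
  steps=[
    {"travel": [-0.286,-0.99,0],"dr": [0,0,0]},
    {"travel": [-0.286,-0.99,0],"dr": [0,0,0]},
    {"travel": [-0.286,-0.99,0],"dr": [0,0,0]},
    {"travel": [-0.286,-0.99,0],"dr": [0,0,0]},
    {"travel": [-0.286,-0.99,0],"dr": [0,0,0]},
  ],
)

```text
t: 10.25
tool_pos: [0.4238, 0.0951, 0.2918]
tool_rot: [0.102, 0.995, 0.0, 0.0]
ft_force: [0.6, 0.7, -0.3]
opening: 0.752
gripper_force: 0.0
```

Emit:
jog_arm(
  steps=[
    {"travel": [-0.286,-0.99,0],"dr": [0,0,0]},
    {"travel": [-0.286,-0.99,0],"dr": [0,0,0]},
    {"travel": [-0.286,-0.99,0],"dr": [0,0,0]},
    {"travel": [-0.286,-0.99,0],"dr": [0,0,0]},
    {"travel": [-0.286,-0.99,0],"dr": [0,0,0]},
  ],
)

```text
t: 10.75
tool_pos: [0.4336, -0.0333, 0.2918]
tool_rot: [0.102, 0.995, -0.0, 0.0]
ft_force: [0.1, 0.4, 0.8]
opening: 0.748
gripper_force: 0.0
```

Emit:
jog_arm(
  steps=[
    {"travel": [-0.286,-0.99,0],"dr": [0,0,0]},
    {"travel": [-0.286,-0.99,0],"dr": [0,0,0]},
    {"travel": [-0.286,-0.99,0],"dr": [0,0,0]},
    {"travel": [-0.286,-0.99,0],"dr": [0,0,0]},
    {"travel": [-0.286,-0.99,0],"dr": [0,0,0]},
  ],
)

```text
t: 11.25
tool_pos: [0.4434, -0.1618, 0.2918]
tool_rot: [0.102, 0.995, -0.0, 0.0]
ft_force: [0.7, 1.0, 0.7]
opening: 0.751
gripper_force: 0.0
```

Emit:
jog_arm(
  steps=[
    {"travel": [0,0,0],"dr": [0,0,0.09]},
    {"travel": [0,0,0],"dr": [0,0,0.09]},
    {"travel": [0,0,0],"dr": [0,0,0.09]},
    {"travel": [0,0,0],"dr": [0,0,0.09]},
    {"travel": [0,0,0],"dr": [0,0,0.09]},
  ],
  jaw=-1,
)

```text
t: 11.75
tool_pos: [0.4435, -0.1607, 0.2918]
tool_rot: [0.443, 0.897, 0.0, 0.0]
ft_force: [-0.7, 0.2, 0.8]
opening: 0.999
gripper_force: 0.0
```

Emit:
jog_arm(
  steps=[
    {"travel": [0,0,0],"dr": [0,0,0.09]},
    {"travel": [0,0,0],"dr": [0,0,0.09]},
    {"travel": [0,0,0],"dr": [0,0,0.09]},
    {"travel": [0,0,0],"dr": [0,0,0.09]},
    {"travel": [0,0,0],"dr": [0,0,0.09]},
  ],
)

```text
t: 12.25
tool_pos: [0.4435, -0.1607, 0.2918]
tool_rot: [0.726, 0.688, 0.0, 0.0]
ft_force: [0.4, -0.2, -0.1]
opening: 0.995
gripper_force: 0.0
```

Emit:
jog_arm(
  steps=[
    {"travel": [0,0,0],"dr": [0,0,0.09]},
    {"travel": [0,0,0],"dr": [0,0,0.01]},
    {"travel": [0,0,0],"dr": [0,0,0]},
  ],
)

```text
t: 12.55
tool_pos: [0.4435, -0.1607, 0.2915]
tool_rot: [0.775, 0.632, 0.0, 0.0]
ft_force: [-0.7, 0.0, 0.1]
opening: 1.002
gripper_force: 0.0
```

```bash
python3 - <<'E'
from h import *
go([.472,-.237,.3])
c=optics.get_calibration("wrist");im=optics.capture("wrist");cv2.imwrite("pics/w3.png",im[:,:,::-1])
np.savez("w3.npz",**{k:np.array(v) for k,v in c.items()});print(np.round(c["world_from_camera"],3).tolist())
t=optics.capture("top");cv2.imwrite("pics/top3.png",t[:,:,::-1])
E
```

```text
t 12.55 pos [ 0.4435 -0.1607  0.2915] rot [7.747e-01 6.324e-01 1.000e-04 2.000e-04] units [-2.76   1.727 -0.339] y-angle -11.55 F [-0.7  0.   0.1] op 1.002
[[0.979, -0.194, -0.054, 0.457], [-0.202, -0.946, -0.256, -0.096], [-0.002, 0.261, -0.965, 0.361], [0.0, 0.0, 0.0, 1.0]]
```

View pics/w3.png

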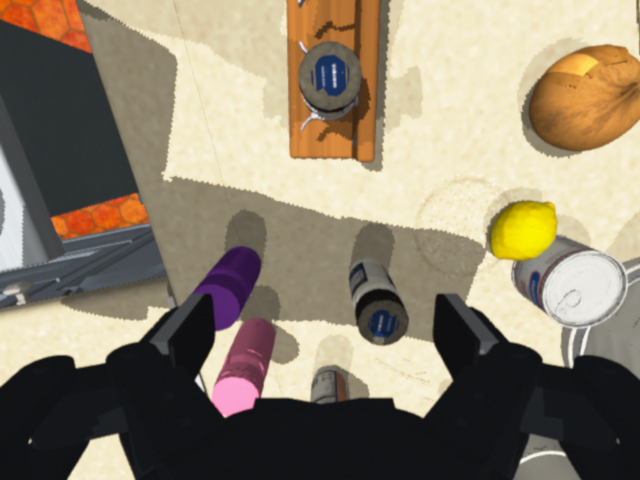

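Jar A's blue cap label is at (383,322), between the fingers. Jar_3's label is at (331,75), undisturbed, and the pink and purple decoys are to the left.

```bash
python3 - <<'E'
from h import *
cal=dict(np.load("w3.npz"));im=cv2.imread("pics/w3.png");hsv=cv2.cvtColor(im,cv2.COLOR_BGR2HSV)
b=cv2.inRange(hsv,(100,90,30),(130,255,255))
for (x0,y0,x1,y1,z) in((300,40,365,115,.117),(355,295,412,345,.105)):
    M=cv2.moments(b[y0:y1,x0:x1],True);p=(M["m10"]/M["m00"]+x0,M["m01"]/M["m00"]+y0);print(np.round(p,1),ray("wrist",[p],z,cal))
p=ray("wrist",[(383,321.5)],.105,cal)[0];go([*p,.145])
# shaker & mill check in top
t=cv2.imread("pics/top3.png");cv2.imwrite("pics/tc.png",cv2.resize(t[200:330,130:260],(520,520)))
E
```

```text
[330.3  74.6] [[ 0.46842771 -0.05930297]]
[382.4 323.6] [[ 0.4733289  -0.24023133]]
t 12.65 pos [ 0.4435 -0.1607  0.2913] rot [7.747e-01 6.324e-01 0.000e+00 1.000e-04] units [-2.804  1.82   5.854] y-angle -11.55 F [-0.3  0.2 -0.3] op 1.0
```

View pics/tc.png

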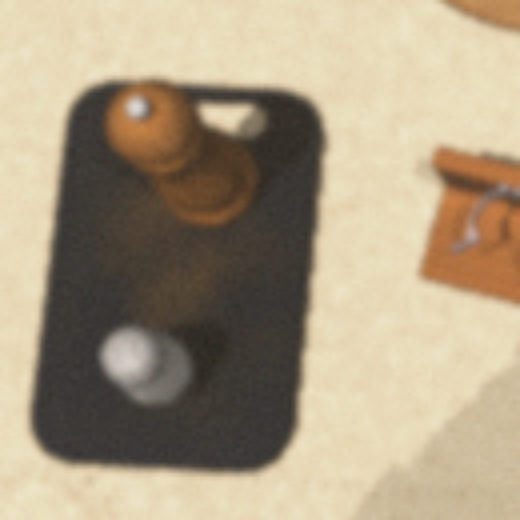

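The shaker stands on the free half of the board and the mill is in place. Gripping jar A next.

Emit:
jog_arm(
  steps=[
    {"travel": [-0.95,0.6,0],"dr": [0,0,0]},
    {"travel": [-0.95,0.6,0],"dr": [0,0,0]},
    {"travel": [-0.96,0.61,0.5],"dr": [0,0,0]},
    {"travel": [0,0,0.9],"dr": [0,0,0]},
    {"travel": [0,0,1],"dr": [0,0,0]},
  ],
)

```text
t: 13.15
tool_pos: [0.4734, -0.2407, 0.2306]
tool_rot: [0.775, 0.632, 0.0, 0.0]
ft_force: [-0.3, 0.2, 0.3]
opening: 0.998
gripper_force: 0.0
```

Emit:
jog_arm(
  steps=[
    {"travel": [0,0,1],"dr": [0,0,0]},
    {"travel": [0,0,1],"dr": [0,0,0]},
    {"travel": [0,0,1],"dr": [0,0,0]},
    {"travel": [0,0,0.77],"dr": [0,0,0]},
    {"travel": [0,0,0],"dr": [0,0,0]},
  ],
)

```text
t: 13.65
tool_pos: [0.4725, -0.2395, 0.1347]
tool_rot: [0.775, 0.632, -0.001, -0.002]
ft_force: [0.0, -0.1, 1.0]
opening: 0.999
gripper_force: 0.0
```

Emit:
jog_arm(
  steps=[
    {"travel": [0,0,0],"dr": [0,0,0]},
    {"travel": [0,0,0],"dr": [0,0,0]},
    {"travel": [0,0,0],"dr": [0,0,0]},
    {"travel": [0,0,0],"dr": [0,0,0]},
    {"travel": [0,0,0],"dr": [0,0,0]},
  ],
  jaw=1,
  newtons=60,
)

```text
t: 14.15
tool_pos: [0.4737, -0.2402, 0.1381]
tool_rot: [0.776, 0.631, 0.0, 0.001]
ft_force: [-0.3, 1.1, 5.9]
opening: 0.463
gripper_force: 59.9
```

```bash
python3 -c "
from h import *
go([.4245,.0367,.21])"
```

```text
t 14.15 pos [ 0.4737 -0.2402  0.1381] rot [7.756e-01 6.312e-01 3.000e-04 9.000e-04] units [10.443 -4.171 -2.889] y-angle -11.72 F [-0.3  1.1  5.9] op 0.463
```

Emit:
jog_arm(
  steps=[
    {"travel": [0,0,-0.4],"dr": [0,0,0]},
    {"travel": [0,0,-0.8],"dr": [0,0,0]},
    {"travel": [0,0,-1],"dr": [0,0,0]},
    {"travel": [0,0,-1],"dr": [0,0,0]},
    {"travel": [0,0,-1],"dr": [0,0,0]},
  ],
)

```text
t: 14.65
tool_pos: [0.4731, -0.2399, 0.2438]
tool_rot: [0.776, 0.631, 0.0, 0.0]
ft_force: [-0.1, -0.1, -1.9]
opening: 0.46
gripper_force: 60.6
```

Emit:
jog_arm(
  steps=[
    {"travel": [0.44,-0.37,-0.7],"dr": [0,0,0]},
    {"travel": [1,-0.35,-0.4],"dr": [0,0,0]},
    {"travel": [1,-0.35,0],"dr": [0,0,0]},
    {"travel": [1,-0.35,0],"dr": [0,0,0]},
    {"travel": [1,-0.35,0],"dr": [0,0,0]},
  ],
)

```text
t: 15.15
tool_pos: [0.4521, -0.1212, 0.2703]
tool_rot: [0.776, 0.631, 0.0, 0.0]
ft_force: [-0.0, -0.1, -1.6]
opening: 0.465
gripper_force: 60.7
```

Emit:
jog_arm(
  steps=[
    {"travel": [1,-0.35,0],"dr": [0,0,0]},
    {"travel": [1,-0.35,0],"dr": [0,0,0]},
    {"travel": [1,-0.35,0],"dr": [0,0,0]},
    {"travel": [1,-0.35,0],"dr": [0,0,0]},
    {"travel": [1,-0.35,0],"dr": [0,0,0]},
  ],
)

```text
t: 15.65
tool_pos: [0.4347, 0.01, 0.2702]
tool_rot: [0.776, 0.631, 0.0, 0.0]
ft_force: [-0.3, 0.1, -2.1]
opening: 0.466
gripper_force: 60.7
```

Emit:
jog_arm(
  steps=[
    {"travel": [1,-0.35,0],"dr": [0,0,0]},
    {"travel": [0,0,0],"dr": [0,0,0]},
    {"travel": [0,0,0],"dr": [0,0,0]},
  ],
)

```text
t: 15.95
tool_pos: [0.4316, 0.0355, 0.27]
tool_rot: [0.775, 0.632, 0.0, 0.0]
ft_force: [-0.7, -0.5, -1.4]
opening: 0.462
gripper_force: 60.7
```

```bash
python3 -c "
from h import *
go([.4319,.0352,.154])
im=optics.capture('scene');cv2.imwrite('pics/s4.png',cv2.resize(im[100:340,150:440,::-1],(725,600)))
"
```

```text
t 15.95 pos [0.4316 0.0355 0.27  ] rot [7.753e-01 6.316e-01 3.000e-04 3.000e-04] units [-0.007  0.011  4.641] y-angle -11.66 F [-0.7 -0.5 -1.4] op 0.462
```

Emit:
jog_arm(
  steps=[
    {"travel": [0,0,0.9],"dr": [0,0,0]},
    {"travel": [0,0,1],"dr": [0,0,0]},
    {"travel": [0,0,1],"dr": [0,0,0]},
    {"travel": [0,0,1],"dr": [0,0,0]},
    {"travel": [0,0,0.74],"dr": [0,0,0]},
  ],
)

```text
t: 16.5
tool_pos: [0.4315, 0.0344, 0.1522]
tool_rot: [0.776, 0.631, -0.0, -0.0]
ft_force: [1.0, -0.6, -1.1]
opening: 0.463
gripper_force: 60.7
```

Emit:
jog_arm(
  steps=[
    {"travel": [0,0,0],"dr": [0,0,0]},
    {"travel": [0,0,0],"dr": [0,0,0]},
    {"travel": [0,0.3,0],"dr": [0,0,0]},
    {"travel": [0,0.4,0],"dr": [0,0,0]},
    {"travel": [0,0.3,0],"dr": [0,0,0]},
  ],
)

```text
t: 17.0
tool_pos: [0.4575, 0.0299, 0.1542]
tool_rot: [0.776, 0.631, 0.001, 0.001]
ft_force: [-0.5, 0.1, -1.4]
opening: 0.46
gripper_force: 61.0
```

Emit:
jog_arm(
  steps=[
    {"travel": [0,0.2,0],"dr": [0,0,0]},
    {"travel": [0,0.2,0],"dr": [0,0,0]},
    {"travel": [0,0.1,0],"dr": [0,0,0]},
    {"travel": [0,0.1,0],"dr": [0,0,0]},
  ],
)

```text
t: 17.4
tool_pos: [0.4707, 0.0271, 0.1531]
tool_rot: [0.776, 0.631, -0.0, -0.0]
ft_force: [-2.9, -0.5, -1.2]
opening: 0.459
gripper_force: 60.9
```

Emit:
jog_arm(
  steps=[
    {"travel": [0,0.15,0],"dr": [0,0,0]},
    {"travel": [0,0.15,0],"dr": [0,0,0]},
    {"travel": [0,0.15,0],"dr": [0,0,0]},
    {"travel": [0,0,0],"dr": [0,0,0]},
  ],
)

```text
t: 17.8
tool_pos: [0.4829, 0.0246, 0.1537]
tool_rot: [0.776, 0.631, 0.001, 0.001]
ft_force: [5.3, -2.0, -2.0]
opening: 0.458
gripper_force: 60.9
```

```bash
python3 -c "
from h import *
go([.4857,.0239,.154])"
```

```text
t 17.8 pos [0.4829 0.0246 0.1537] rot [0.7757 0.6311 0.0008 0.0009] units [-0.005  0.117 -0.012] y-angle -11.74 F [ 5.3 -2.  -2. ] op 0.458
```

Force flipped to +5 N, so the clip is drawing the jar in. A little further until it meets the back plate.

Emit:
jog_arm(
  steps=[
    {"travel": [0,0.08,0],"dr": [0,0,0]},
    {"travel": [0,0.06,0],"dr": [0,0,0]},
    {"travel": [0,0,0],"dr": [0,0,0]},
  ],
)

```text
t: 18.1
tool_pos: [0.4852, 0.0241, 0.1534]
tool_rot: [0.776, 0.631, -0.0, -0.0]
ft_force: [-1.1, -0.2, -0.1]
opening: 0.461
gripper_force: 61.7
```

Emit:
jog_arm(
  steps=[
    {"travel": [0,0.05,0],"dr": [0,0,0]},
    {"travel": [0,0,0],"dr": [0,0,0]},
  ],
)

```text
t: 18.3
tool_pos: [0.4856, 0.0241, 0.153]
tool_rot: [0.776, 0.631, -0.001, -0.001]
ft_force: [-8.2, -0.1, 3.1]
opening: 0.461
gripper_force: 61.9
```

Emit:
jog_arm(
  steps=[
    {"travel": [0,-0.03,0.08],"dr": [0,0,0]},
    {"travel": [0,0,0.06],"dr": [0,0,0]},
    {"travel": [0,0,0],"dr": [0,0,0]},
  ],
)

```text
t: 18.6
tool_pos: [0.4855, 0.0241, 0.15]
tool_rot: [0.776, 0.631, -0.0, -0.0]
ft_force: [-6.4, -0.9, 6.7]
opening: 0.462
gripper_force: 62.1
```

Emit:
jog_arm(
  steps=[
    {"travel": [0,0,0.04],"dr": [0,0,0]},
    {"travel": [0,0,0],"dr": [0,0,0]},
  ],
)

```text
t: 18.8
tool_pos: [0.4855, 0.0241, 0.15]
tool_rot: [0.776, 0.631, -0.0, -0.0]
ft_force: [-13.4, -0.2, 21.8]
opening: 0.461
gripper_force: 63.9
```

Emit:
jog_arm(
  steps=[
    {"travel": [0,-0.04,-0.06],"dr": [0,0,0]},
    {"travel": [0,0,0],"dr": [0,0,0]},
  ],
)

```text
t: 19.0
tool_pos: [0.4851, 0.0242, 0.1507]
tool_rot: [0.776, 0.631, 0.0, 0.0]
ft_force: [0.6, -0.9, 1.6]
opening: 0.465
gripper_force: 61.2
```

Emit:
jog_arm(
  steps=[
    {"travel": [0,0,0],"dr": [0,0,0]},
    {"travel": [0,0,0],"dr": [0,0,0]},
    {"travel": [0,0,0],"dr": [0,0,0]},
    {"travel": [0,0,0],"dr": [0,0,0]},
    {"travel": [0,0,-0.3],"dr": [0,0,0]},
  ],
  jaw=-1,
)

```text
t: 19.5
tool_pos: [0.4844, 0.0243, 0.1574]
tool_rot: [0.776, 0.631, -0.001, -0.001]
ft_force: [0.5, 0.1, 0.4]
opening: 1.003
gripper_force: 0.0
```

Emit:
jog_arm(
  steps=[
    {"travel": [0,0,-0.8],"dr": [0,0,0]},
    {"travel": [0,0,-1],"dr": [0,0,0]},
    {"travel": [0,0,-1],"dr": [0,0,0]},
    {"travel": [-0.6,0,-1],"dr": [0,0,0]},
    {"travel": [-1,-0.08,-1],"dr": [0,0,0]},
  ],
)

```text
t: 20.0
tool_pos: [0.4746, -0.0143, 0.2795]
tool_rot: [0.775, 0.632, 0.0, 0.0]
ft_force: [0.4, -0.5, 0.4]
opening: 0.998
gripper_force: 0.0
```

Emit:
jog_arm(
  steps=[
    {"travel": [-1,-0.08,-0.5],"dr": [0,0,0]},
    {"travel": [-1,-0.08,0],"dr": [0,0,0]},
    {"travel": [-1,-0.08,0],"dr": [0,0,0]},
    {"travel": [-1,-0.08,0],"dr": [0,0,0]},
    {"travel": [-1,-0.08,0],"dr": [0,0,0]},
  ],
)

```text
t: 20.5
tool_pos: [0.439, -0.1358, 0.291]
tool_rot: [0.776, 0.631, 0.0, 0.0]
ft_force: [-0.3, 0.7, 0.3]
opening: 1.0
gripper_force: 0.0
```

Emit:
jog_arm(
  steps=[
    {"travel": [-1,-0.08,0],"dr": [0,0,0]},
    {"travel": [-1,-0.08,0],"dr": [0,0,0]},
    {"travel": [-1,-0.08,0],"dr": [0,0,0]},
    {"travel": [-1,-0.08,0],"dr": [0,0,0]},
    {"travel": [-1,-0.08,0],"dr": [0,0,0]},
  ],
)

```text
t: 21.0
tool_pos: [0.4038, -0.2561, 0.291]
tool_rot: [0.776, 0.631, 0.0, 0.0]
ft_force: [0.9, 1.0, 0.9]
opening: 0.999
gripper_force: 0.0
```

Emit:
jog_arm(
  steps=[
    {"travel": [-0.5,0,0],"dr": [0,0,0]},
    {"travel": [0,0,0],"dr": [0,0,0]},
    {"travel": [0,0,0],"dr": [0,0,0]},
  ],
)

```text
t: 21.3
tool_pos: [0.4019, -0.2669, 0.2905]
tool_rot: [0.776, 0.631, 0.0, -0.0]
ft_force: [-0.2, 0.3, -0.0]
opening: 0.998
gripper_force: 0.0
```

```bash
python3 - <<'E'
from h import *
c=optics.get_calibration("wrist");im=optics.capture("wrist")[:,:,::-1].copy();cv2.imwrite("pics/w5.png",im)
np.savez("w5.npz",**{k:np.array(v) for k,v in c.items()});print(np.round(c["world_from_camera"],3)[:,3])
hsv=cv2.cvtColor(im,cv2.COLOR_BGR2HSV);b=cv2.inRange(hsv,(100,90,30),(130,255,255));b[400:]=0
for k in blobs(b,30):
    M=cv2.moments(k);p=(M["m10"]/M["m00"],M["m01"]/M["m00"]);print(np.round(p,1),cv2.boundingRect(k),ray("wrist",[p],.105,c))
go([.41,-.355,.137])
E
```

```text
[ 0.416 -0.203  0.36   1.   ]
[360.2 334.4] (344, 328, 29, 17) [[ 0.41289347 -0.35148394]]
[578.5 170.9] (572, 148, 20, 50) [[ 0.58216632 -0.25877691]]
t 21.35 pos [ 0.402  -0.2667  0.2905] rot [ 7.755e-01  6.313e-01  1.000e-04 -0.000e+00] units [-3.394  1.03   6.139] y-angle -11.71 F [-0.6 -0.   0.1] op 1.001
```

View pics/w5.png

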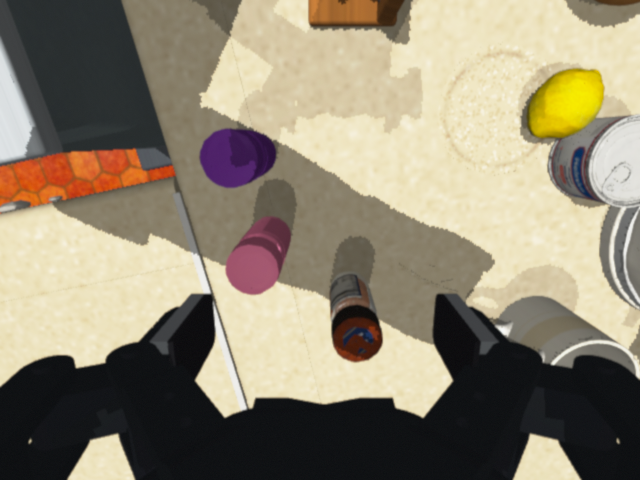

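Jar B's red-brown cap top is centred near (357,338). The mug's handle (505,325) and the pink look-alike (255,262) are clear of the fingers' path.

```bash
python3 - <<'E'
from h import *
c=dict(np.load("w5.npz"));im=cv2.imread("pics/w5.png");hsv=cv2.cvtColor(im,cv2.COLOR_BGR2HSV)
m=(cv2.inRange(hsv,(0,120,70),(12,255,255))|cv2.inRange(hsv,(170,120,70),(180,255,255))|cv2.inRange(hsv,(100,60,30),(130,255,255)))
m[:300]=0;m[380:]=0;m[:,:320]=0;m[:,:][:,395:]=0
k=max(blobs(m),key=cv2.contourArea);h=cv2.convexHull(k);e=cv2.fitEllipse(h);print(e,ray("wrist",[e[0]],.105,c))
p=ray("wrist",[e[0]],.105,c)[0];go([*p,.137])
E
```

```text
((360.8734436035156, 334.70758056640625), (27.56551170349121, 37.60905075073242), 81.8466796875) [[ 0.41338988 -0.35185603]]
t 21.35 pos [ 0.402  -0.2667  0.2905] rot [ 7.755e-01  6.313e-01  1.000e-04 -0.000e+00] units [-3.243  1.138  6.139] y-angle -11.71 F [-0.6 -0.   0.1] op 1.001
```

Emit:
jog_arm(
  steps=[
    {"travel": [-0.9,0.3,0],"dr": [0,0,0]},
    {"travel": [-1,0.3,0],"dr": [0,0,0]},
    {"travel": [-1,0.3,0],"dr": [0,0,0]},
    {"travel": [-0.46,0.18,0.7],"dr": [0,0,0]},
    {"travel": [0,0,0.9],"dr": [0,0,0]},
  ],
)

```text
t: 21.85
tool_pos: [0.4118, -0.3557, 0.2505]
tool_rot: [0.776, 0.631, 0.0, 0.001]
ft_force: [0.9, 0.1, -0.6]
opening: 0.996
gripper_force: 0.0
```

Emit:
jog_arm(
  steps=[
    {"travel": [0,0,1],"dr": [0,0,0]},
    {"travel": [0,0,1],"dr": [0,0,0]},
    {"travel": [0,0,1],"dr": [0,0,0]},
    {"travel": [0,0,0.9],"dr": [0,0,0]},
    {"travel": [0,0,0.64],"dr": [0,0,0]},
  ],
)

```text
t: 22.35
tool_pos: [0.4114, -0.3539, 0.1355]
tool_rot: [0.775, 0.632, -0.0, -0.001]
ft_force: [0.2, -0.4, -0.4]
opening: 1.001
gripper_force: 0.0
```

Emit:
jog_arm(
  steps=[
    {"travel": [0,0,0],"dr": [0,0,0]},
    {"travel": [0,0,0],"dr": [0,0,0]},
    {"travel": [0,0,0],"dr": [0,0,0]},
    {"travel": [0,0,0],"dr": [0,0,0]},
    {"travel": [0,0,0],"dr": [0,0,0]},
  ],
  jaw=1,
  newtons=60,
)

```text
t: 22.85
tool_pos: [0.4115, -0.3554, 0.1383]
tool_rot: [0.776, 0.631, 0.0, 0.001]
ft_force: [-1.3, 1.6, 7.2]
opening: 0.463
gripper_force: 59.9
```

```bash
python3 -c "
from h import *
go([.4491,.1184,.278])"
```

```text
t 22.85 pos [ 0.4115 -0.3554  0.1383] rot [7.757e-01 6.311e-01 1.000e-04 1.000e-03] units [18.856 -2.37  -5.612] y-angle -11.73 F [-1.3  1.6  7.2] op 0.463
```

Emit:
jog_arm(
  steps=[
    {"travel": [0,0,-0.4],"dr": [0,0,0]},
    {"travel": [0,0,-0.8],"dr": [0,0,0]},
    {"travel": [0,0,-1],"dr": [0,0,0]},
    {"travel": [0,0,-1],"dr": [0,0,0]},
    {"travel": [0,0,-1],"dr": [0,0,0]},
  ],
)

```text
t: 23.35
tool_pos: [0.411, -0.3551, 0.2439]
tool_rot: [0.776, 0.631, 0.0, 0.0]
ft_force: [-0.9, 0.5, -0.6]
opening: 0.467
gripper_force: 60.4
```

Emit:
jog_arm(
  steps=[
    {"travel": [0.4,-0.12,-1],"dr": [0,0,0]},
    {"travel": [0.9,-0.12,-0.41],"dr": [0,0,0]},
    {"travel": [1,-0.12,0],"dr": [0,0,0]},
    {"travel": [1,-0.12,0],"dr": [0,0,0]},
    {"travel": [1,-0.12,0],"dr": [0,0,0]},
  ],
)

```text
t: 23.85
tool_pos: [0.4181, -0.2459, 0.2782]
tool_rot: [0.776, 0.631, 0.0, 0.001]
ft_force: [0.4, 0.1, -0.6]
opening: 0.464
gripper_force: 60.4
```

Emit:
jog_arm(
  steps=[
    {"travel": [1,-0.12,0],"dr": [0,0,0]},
    {"travel": [1,-0.12,0],"dr": [0,0,0]},
    {"travel": [1,-0.12,0],"dr": [0,0,0]},
    {"travel": [1,-0.12,0],"dr": [0,0,0]},
    {"travel": [1,-0.12,0],"dr": [0,0,0]},
  ],
)

```text
t: 24.35
tool_pos: [0.4289, -0.1204, 0.2781]
tool_rot: [0.776, 0.631, 0.0, 0.001]
ft_force: [-1.1, 0.3, -1.6]
opening: 0.463
gripper_force: 60.4
```

Emit:
jog_arm(
  steps=[
    {"travel": [1,-0.12,0],"dr": [0,0,0]},
    {"travel": [1,-0.12,0],"dr": [0,0,0]},
    {"travel": [1,-0.12,0],"dr": [0,0,0]},
    {"travel": [1,-0.12,0],"dr": [0,0,0]},
    {"travel": [1,-0.12,0],"dr": [0,0,0]},
  ],
)

```text
t: 24.85
tool_pos: [0.4396, 0.005, 0.2781]
tool_rot: [0.776, 0.631, 0.0, 0.0]
ft_force: [0.6, -0.8, -1.0]
opening: 0.463
gripper_force: 60.4
```

Emit:
jog_arm(
  steps=[
    {"travel": [1,-0.12,0],"dr": [0,0,0]},
    {"travel": [1,-0.12,0],"dr": [0,0,0]},
    {"travel": [1,-0.12,0],"dr": [0,0,0]},
    {"travel": [1,0,0],"dr": [0,0,0]},
    {"travel": [0.56,0,0],"dr": [0,0,0]},
  ],
)

```text
t: 25.35
tool_pos: [0.4541, 0.1189, 0.278]
tool_rot: [0.775, 0.632, 0.001, 0.0]
ft_force: [0.3, -0.6, -0.8]
opening: 0.464
gripper_force: 60.4
```

Emit:
jog_arm(
  steps=[
    {"travel": [0,0,0],"dr": [0,0,0]},
    {"travel": [0,0,0],"dr": [0,0,0]},
  ],
)

```text
t: 25.55
tool_pos: [0.454, 0.117, 0.2773]
tool_rot: [0.776, 0.631, -0.0, 0.0]
ft_force: [0.1, -0.2, -1.1]
opening: 0.463
gripper_force: 60.4
```

```bash
python3 -c "
from h import *
go([.4492,.1184,.154])"
```

```text
t 25.55 pos [0.454  0.117  0.2773] rot [ 7.756e-01  6.313e-01 -0.000e+00  1.000e-04] units [ 0.016 -0.2    4.934] y-angle -11.71 F [ 0.1 -0.2 -1.1] op 0.463
```

Emit:
jog_arm(
  steps=[
    {"travel": [0.02,-0.2,0.9],"dr": [0,0,0]},
    {"travel": [0,0,1],"dr": [0,0,0]},
    {"travel": [0,0,1],"dr": [0,0,0]},
    {"travel": [0,0,1],"dr": [0,0,0]},
    {"travel": [0,0,0.8],"dr": [0,0,0]},
  ],
)

```text
t: 26.05
tool_pos: [0.449, 0.1178, 0.1586]
tool_rot: [0.776, 0.631, -0.0, -0.0]
ft_force: [0.4, 0.4, -1.7]
opening: 0.461
gripper_force: 60.4
```

Emit:
jog_arm(
  steps=[
    {"travel": [0,0,0.23],"dr": [0,0,0]},
    {"travel": [0,0,0],"dr": [0,0,0]},
    {"travel": [0,0.3,0],"dr": [0,0,0]},
    {"travel": [0,0.4,0],"dr": [0,0,0]},
    {"travel": [0,0.3,0],"dr": [0,0,0]},
  ],
)

```text
t: 26.55
tool_pos: [0.4752, 0.1136, 0.1548]
tool_rot: [0.776, 0.631, 0.001, 0.0]
ft_force: [0.9, 0.6, -0.2]
opening: 0.465
gripper_force: 60.5
```

Emit:
jog_arm(
  steps=[
    {"travel": [0,0.2,0],"dr": [0,0,0]},
    {"travel": [0,0.2,0],"dr": [0,0,0]},
    {"travel": [0,0.1,0],"dr": [0,0,0]},
    {"travel": [0,0.1,0],"dr": [0,0,0]},
  ],
)

```text
t: 26.95
tool_pos: [0.4883, 0.1108, 0.1536]
tool_rot: [0.776, 0.631, -0.0, -0.0]
ft_force: [-4.0, -0.0, -0.3]
opening: 0.465
gripper_force: 60.3
```

Emit:
jog_arm(
  steps=[
    {"travel": [0,0.15,0],"dr": [0,0,0]},
    {"travel": [0,0.15,0],"dr": [0,0,0]},
    {"travel": [0,0.15,0],"dr": [0,0,0]},
    {"travel": [0,0,0],"dr": [0,0,0]},
  ],
)

```text
t: 27.35
tool_pos: [0.5005, 0.1083, 0.1542]
tool_rot: [0.776, 0.631, 0.001, 0.001]
ft_force: [4.3, -0.4, -1.3]
opening: 0.464
gripper_force: 60.7
```

```bash
python3 -c "
from h import *
go([.503,.1071,.153])"
```

```text
t 27.35 pos [0.5005 0.1083 0.1542] rot [7.757e-01 6.310e-01 9.000e-04 7.000e-04] units [-0.027  0.109  0.046] y-angle -11.74 F [ 4.3 -0.4 -1.3] op 0.464
```

Emit:
jog_arm(
  steps=[
    {"travel": [0,0.08,0],"dr": [0,0,0]},
    {"travel": [0,0.06,0],"dr": [0,0,0]},
    {"travel": [0,0,0],"dr": [0,0,0]},
  ],
)

```text
t: 27.65
tool_pos: [0.5032, 0.1078, 0.154]
tool_rot: [0.776, 0.631, 0.0, 0.0]
ft_force: [2.5, -0.7, -1.0]
opening: 0.464
gripper_force: 60.8
```

Emit:
jog_arm(
  steps=[
    {"travel": [0,0.04,0],"dr": [0,0,0]},
    {"travel": [0,0,0],"dr": [0,0,0]},
  ],
)

```text
t: 27.85
tool_pos: [0.5035, 0.1077, 0.1538]
tool_rot: [0.776, 0.631, -0.001, -0.0]
ft_force: [-3.8, 2.3, 1.9]
opening: 0.462
gripper_force: 61.2
```

Emit:
jog_arm(
  steps=[
    {"travel": [0,0,0.08],"dr": [0,0,0]},
    {"travel": [0,0,0.06],"dr": [0,0,0]},
    {"travel": [0,0,0],"dr": [0,0,0]},
  ],
)

```text
t: 28.15
tool_pos: [0.5034, 0.1077, 0.1503]
tool_rot: [0.776, 0.631, -0.0, -0.0]
ft_force: [-4.9, 0.6, 2.5]
opening: 0.464
gripper_force: 61.6
```

Home against the plate. A little more down until the foot meets the board, then release.

Emit:
jog_arm(
  steps=[
    {"travel": [0,0,0.04],"dr": [0,0,0]},
    {"travel": [0,0,0],"dr": [0,0,0]},
  ],
)

```text
t: 28.35
tool_pos: [0.5035, 0.1078, 0.1502]
tool_rot: [0.776, 0.631, -0.0, -0.0]
ft_force: [-11.1, -0.1, 15.0]
opening: 0.463
gripper_force: 62.8
```

Emit:
jog_arm(
  steps=[
    {"travel": [0,-0.02,-0.03],"dr": [0,0,0]},
    {"travel": [0,0,0],"dr": [0,0,0]},
  ],
)

```text
t: 28.55
tool_pos: [0.5033, 0.1078, 0.1503]
tool_rot: [0.776, 0.631, 0.0, 0.0]
ft_force: [-3.7, 1.5, 5.3]
opening: 0.462
gripper_force: 61.1
```

Emit:
jog_arm(
  steps=[
    {"travel": [0,0,0],"dr": [0,0,0]},
    {"travel": [0,0,0],"dr": [0,0,0]},
    {"travel": [0,0,0],"dr": [0,0,0]},
    {"travel": [0,0,0],"dr": [0,0,0]},
    {"travel": [0,0,-0.3],"dr": [0,0,0]},
  ],
  jaw=-1,
)

```text
t: 29.05
tool_pos: [0.5031, 0.1076, 0.1571]
tool_rot: [0.776, 0.631, -0.001, -0.0]
ft_force: [0.5, 0.2, -0.2]
opening: 0.998
gripper_force: 0.0
```

Emit:
jog_arm(
  steps=[
    {"travel": [0,0,-0.8],"dr": [0,0,0]},
    {"travel": [0,0,-1],"dr": [0,0,0]},
    {"travel": [0,0,-1],"dr": [0,0,0]},
    {"travel": [0,0,-1],"dr": [0,0,0]},
    {"travel": [0,0,-1],"dr": [0,0,0]},
  ],
)

```text
t: 29.55
tool_pos: [0.5033, 0.1077, 0.2793]
tool_rot: [0.776, 0.631, 0.0, 0.0]
ft_force: [0.2, 0.7, 1.2]
opening: 0.995
gripper_force: 0.0
```

Emit:
jog_arm(
  steps=[
    {"travel": [1,-1,-0.5],"dr": [0,0,0]},
    {"travel": [1,-1,0],"dr": [0,0,0]},
    {"travel": [1,-1,0],"dr": [0,0,0]},
    {"travel": [0,0,0],"dr": [0,0,0]},
    {"travel": [0,0,0],"dr": [0,0,0]},
  ],
)

```text
t: 30.05
tool_pos: [0.4451, 0.1967, 0.2907]
tool_rot: [0.775, 0.632, 0.0, 0.0]
ft_force: [0.2, -0.6, 0.0]
opening: 0.996
gripper_force: 0.0
```

```bash
python3 - <<'E'
from h import *
c=optics.get_calibration("wrist");w=optics.capture("wrist")[:,:,::-1].copy();np.savez("w6.npz",**{k:np.array(v) for k,v in c.items()});cv2.imwrite("pics/w6.png",w)
s=optics.capture("scene")[:,:,::-1]
t=optics.capture("top")[:,:,::-1]
o=np.zeros((600,800,3),np.uint8);o[:300,:400]=cv2.resize(w,(400,300));o[300:,:800]=cv2.resize(s[150:330,180:440],(800,300)) ;o[:300,400:]=cv2.resize(t[200:320,140:380],(400,300))[:300]
o[300:]=0;o[300:,:450]=cv2.resize(s[170:350,180:450],(450,300));cv2.imwrite("pics/fin.png",o)
hsv=cv2.cvtColor(w,cv2.COLOR_BGR2HSV);b=cv2.inRange(hsv,(100,90,30),(130,255,255))
for k in blobs(b,40):
    M=cv2.moments(k);p=(M["m10"]/M["m00"],M["m01"]/M["m00"]);print(np.round(p,1),ray("wrist",[p],.117,c))
go([.5,.1,.3])
E
```

```text
[421.3 331.2] [[0.50118367 0.11244372]]
t 30.2 pos [0.4457 0.1957 0.2903] rot [7.760e-01 6.307e-01 0.000e+00 1.000e-04] units [-3.304  2.909 -0.389] y-angle -11.79 F [-0.4 -0.4 -0.3] op 0.999
```

View pics/fin.png

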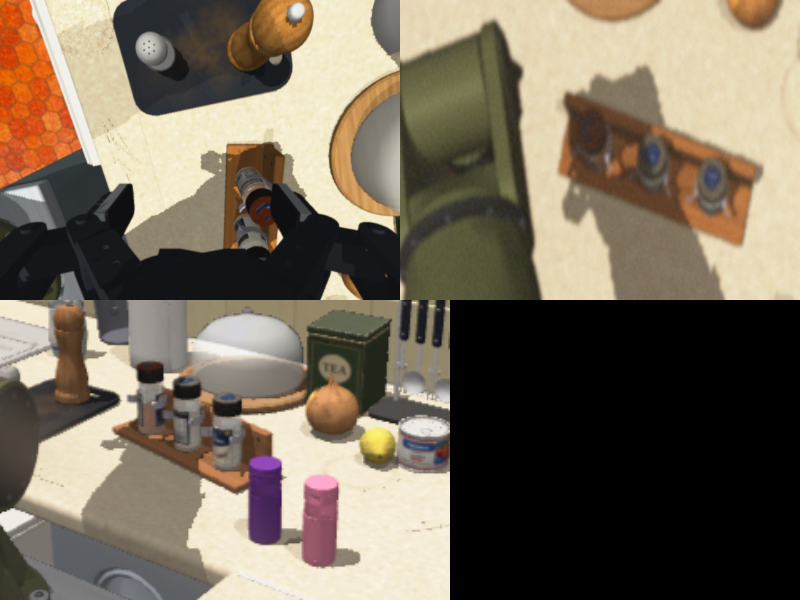

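All three jars stand in a row in the clips, the shaker stands on the board, and the mill and other things are undisturbed. Handing in.

```bash
python3 -c "
from rig import bot
print(bot.hand_in())"
```

```text
the job is handed in; nothing more can be done
None
```

The job is handed in at about 30 s of the 67 s limit: both loose jars are snapped home, jar_3 was left alone, and the shaker stands upright on the board. The final pictures look right, but the hand-in returned no verdict.

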